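# Tip the parts catalogue down into its taped spot

### The job

The green parts catalogue stands on edge on the bench, between the yellow tape outline and the oily sharpening stone, but nearer to you than the outline. Without lifting it, push it, still standing, along the bench away from you until it stands squarely alongside the outline, then tip it over sideways with a push so that it lies flat with all of it inside the outline (covering the tape is fine). Leave everything else where it is.

Things in the scene. Friction and masses are not known exactly. Their poses are not given: they have to be found in the camera images.
- catalogue: green book 200 x 36 x 150 mm, 0.45 to 0.8 kg, loose, standing on its long edge. Slides under 3 to 6 N; pushed on its end below 110 mm height it stays upright. Origin: centre of its foot. x: along its length, roughly away from the robot (end faces at x = -100, +100 mm); y: through its thickness (covers at y = -18, +18 mm); z: up. 1 N sideways at 120 mm height tips it over its foot edge; it falls and covers about 18 to 168 mm to that side of its standing origin
- outline: rectangle of yellow tape stuck flat on the bench, left or right of the catalogue, about 95 mm from it sideways, centre to centre. Outer size 260 mm along its x (roughly away from the robot) by 225 mm along its y, tape 15 mm wide. Origin at its centre, on the bench; z up. Wall cabinets hang 640 mm above the bench from 600 mm ahead of the robot on
- catalogue_foot_near (a point): middle of the thickness of the catalogue at its foot corner on the near end (catalogue x = -100, y = 0, z = 0 mm)
- catalogue_foot_far (a point): the same at its foot corner on the far end (x = +100, y = 0, z = 0 mm)
- catalogue_top_near (a point): the same at its top corner on the near end (x = -100, y = 0, z = 150 mm)
- catalogue_top_far (a point): the same at its top corner on the far end (x = +100, y = 0, z = 150 mm)
- oil_stone: dark grey sharpening stone, 50 x 150 x 25 mm, loose, lying on the other side of the catalogue from the outline, about 95 mm from it centre to centre, its long side (its y) roughly along the catalogue. Origin under its centre. (The fixed blue bench vice at the front edge is 113 mm high and reaches to 421 mm ahead of the robot, 10 to 90 mm to its right)
- stain: brown bottle of wood stain with a red cap, 50 x 76 x 151 mm, loose, standing at the right. Origin at its foot
- sanding_block: sanding block, 61 x 111 x 35 mm, loose, at the left. Origin under its centre
- driver: red screwdriver, 212 mm long, loose, at the right. Origin under its centre
- tape_roll: roll of masking tape lying flat, 100 mm across, 24 mm high, loose, at the left. Origin under its centre
- grey_tub: dark grey open tub, 89 x 99 x 130 mm, loose, at the far left. Origin under its centre
- spanner_10: small spanner, 147 mm long, 8 mm thick, loose, at the right. Origin under its centre
Things that resemble listed ones, but are neither listed nor needed, are in the scene too. What is meant by the catalogue is not orange, and is the larger of those in its own colour.

How it is judged:
By the outcome, as a careful person would: the job done as asked, in the order asked, and still so for the second after the job is handed in, with the robot touching nothing.
It also fails if it takes over 42 s, if anything falls off the work surface, if the arm or the gripper's body presses on something with over 40 N, if the wrist force passes 120 N, or if a joint passes its speed limit or range.

### The arm

A 6-joint arm with a two-finger parallel gripper is mounted at the origin on a cart in front of the work surface, level with it; the furniture and walls round the work are solid. World frame = base frame: x ahead of the robot, y to its left, z up, the work surface at z = 0. Lengths are in m, angles in rad, forces in N, time in s.
With the tool pointing down it reaches from about 0.35 to 0.85 m from the base axis. Payload 8.1 kg.
Tool frame: the origin (TCP) lies at the centre of the arm's flange, where the gripper is bolted on; the fingertips stand 186 mm ahead of it and the grasp point (between the pads) lies 167 mm ahead of it; z points along the fingers, y is the line along which they close (so a half turn about z gives the same grasp; the last joint's range is limited). The gripper opens to 93 mm and grips with 3 to 60 N. Pads are 15 mm wide; open, the fingers measure 128 mm over their backs; the gripper's body (75 mm by 188 mm) begins 65 mm behind the grasp point.
Start: joints at [1.104, 0.13, 1.488, -0, 1.523, -0.085], TCP at [0.224, 0.557, 0.405] pointing down, gripper open.
Joint ranges: [-2.96, 2.96], [-0.89, 2.26], [0.02, 2.5], [-1.34, 4.48], [0, 2.73], [-2.66, 2.66]. Speed limits (rad/s): [2.39, 2.39, 2.79, 3.14, 3.14, 3.14].

### API

Orientations are given as a rotation vector (axis times angle).
In Python, from plant import robot gives the robot as it stands.
- The arm moves only by the tool apply_moves, never from a script. Its argument "series" is a list of rows, each a list of 2 entries, a list of its own where there are three numbers: the shift along the tool's x, y, z in mm, then the turn, a rotation vector about the tool's x, y, z in rad. A call has 1 to 12 rows; each row shifts and turns the commanded pose from where the row before left it, along the tool's axes as they then stand; what a row does not reach is not made up. A row lasts 1/12 s, in which the tool goes at most 41.7 mm and 7.16 degrees, less where a joint would pass 70% of its speed; a pose out of reach is approached as far as the arm can. A call is refused whole if a number of a shift passes 41.7 or a number of a turn 0.125, either way. A call with a gripper value outside its range is refused whole. "claw" is the opening, from 0 (shut) to 1 (fully open), set as the call begins (left out, the last holds). The fingers move at their own pace and stop on an object; "newtons" is the grip in N (left out, the last holds). Time passes only in rows, so rows that do not move let the fingers close. It gives the time, the measured TCP pose, the force, the opening and the grip force at its end, in the units of the state.
- robot.read_state(): the state, without advancing time (a new reading comes with each control period).
- robot.read_camera(name): name is "scene" or "side" or "wrist"; returns (picture, depth): 400x640x3 uint8, blue, green, red; 400x640 float32, m along the optical axis (not along the pixel's ray), 0 where there is no reading.
- robot.calibration(name): a dict with "fx", "fy", "cx", "cy" (pixels), "extrinsics" (4x4, takes a point from world to camera coordinates). Camera axes: x right, y down, z forward; pixel columns grow to the right and rows downward; lengths in m; the calibration is good to about 2 mm. A picture is of the moment at which its call begins: read the wrist's pose just before it. calibration takes no time and is no camera call; for the wrist camera it gives the pose at the moment of the call.
- robot.close_job(): hands the job in; it is judged then, once.
The state is a dict: "t": time; "q": joint angles; "dq": joint speeds; "joint_torque": joint torques, N m; "tool_pos": TCP position; "orientation": TCP orientation; "force": force on the tool from outside, world axes, zero at the start; "wrist_torque": the same for the moment, N m; "opening": finger opening in m; "gripper_force": force on a finger pad.
Only numpy, scipy, OpenCV 4.12 (cv2) and the standard library are available. Lean on these libraries where they do the work, as an engineer would, in place of code of your own. Each camera call takes 0.05 s, during which the arm holds its last target. There are 200 camera calls.

## Working session

There is one attempt and no reset: what is moved stays moved. The work goes in short steps, Python scripts to look and compute and a tool call to move; the robot and the scene stay as the last step left them, time stands still between calls to the robot, and variables do not carry over. Pictures are saved under pics/ and viewed, at most 10 in all, crops included, and the job is handed in when it is done.

Besides the shell and the picture viewer there is one more tool, called after "Emit:" by a JSON object that holds its "name" and its "arguments". apply_moves: Moves the arm, as the interface text tells. Its arguments: {"type":"object","properties":{"series":{"type":"array"},"claw":{"type":"number"},"newtons":{"type":"number"}},"required":["series"]}

```bash
mkdir -p pics
python3 - <<'E'
from plant import robot
import cv2,numpy as np
s=robot.read_state();print(s['t'],s['tool_pos'],s['orientation'],s['force'],s['opening'])
for n in("scene","side"):
    im,d=robot.read_camera(n);cv2.imwrite(f"pics/{n}0.png",im);np.save(f"{n}0.npy",d)
    c=robot.calibration(n);print(n,c['fx'],c['cx'],c['cy'],np.round(c['extrinsics'],3).tolist())
E
```

```text
0.0 [0.22343369 0.55660731 0.40371628] [-5.95969170e-01 -3.08407623e+00  2.71033326e-03] [-0.05172113 -0.63029907  0.91297578] 0.09314336374965956
scene 472.32261692370815 319.0756683839198 197.81445481464584 [[0.808, -0.589, 0.001, -0.396], [-0.403, -0.554, -0.729, 0.36], [0.429, 0.589, -0.685, 1.724], [0.0, 0.0, 0.0, 1.0]]
side 463.03468922210874 316.1948025774298 187.3446314300887 [[0.933, -0.359, -0.009, -0.474], [-0.159, -0.39, -0.907, 0.22], [0.322, 0.848, -0.421, 2.002], [0.0, 0.0, 0.0, 1.0]]
```

View pics/scene0.png

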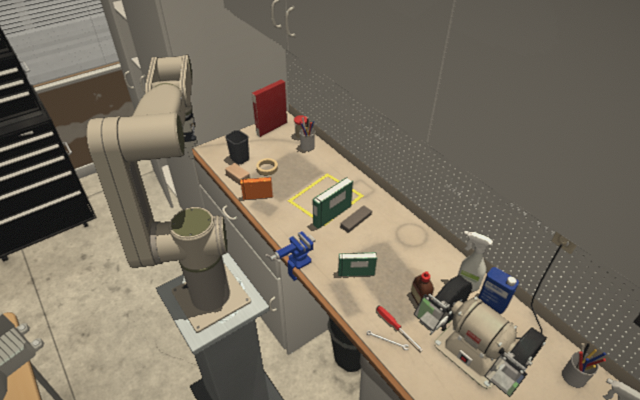

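View pics/side0.png

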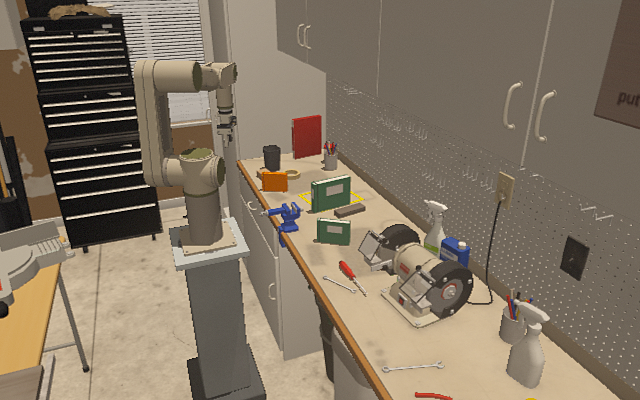

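Candidates: the green book at scene (333,202), between outline and stone; a smaller green book at (357,264); an orange one at (257,188). The first fits: it is the larger green one, beside the yellow outline (327,195) and the stone (356,218). I'll confirm this in a crop and measure.

```bash
cat > h.py <<'E'
import cv2,numpy as np
from plant import robot
def pts(n,d,m,cal=None):
    c=cal or robot.calibration(n);v,u=np.nonzero(m&(d>0));z=d[v,u]
    P=np.c_[(u-c['cx'])/c['fx']*z,(v-c['cy'])/c['fy']*z,z]
    E=np.array(c['extrinsics']);return (P-E[:3,3])@E[:3,:3]
def plane(n,uv,h,cal=None):
    c=cal or robot.calibration(n);E=np.array(c['extrinsics']);R=E[:3,:3];o=-R.T@E[:3,3]
    uv=np.atleast_2d(uv).astype(float);r=np.c_[(uv[:,0]-c['cx'])/c['fx'],(uv[:,1]-c['cy'])/c['fy'],np.ones(len(uv))]@R
    return o+r*((h-o[2])/r[:,2])[:,None]
E
python3 - <<'E'
from h import *
for n,box in(("scene",(280,165,400,250)),("side",(285,165,385,225))):
    im=cv2.imread(f"pics/{n}0.png");d=np.load(f"{n}0.npy")
    x0,y0,x1,y1=box;
    if n=="scene":cv2.imwrite("pics/crop0.png",cv2.resize(im[y0:y1,x0:x1],None,fx=6.5,fy=6.5,interpolation=cv2.INTER_CUBIC))
    hsv=cv2.cvtColor(im,cv2.COLOR_BGR2HSV);roi=np.zeros(im.shape[:2],bool);roi[y0:y1,x0:x1]=1
    g=roi&cv2.inRange(hsv,(55,60,20),(95,255,255)).astype(bool)
    p=pts(n,d,g);print(n,g.sum(),np.percentile(p,[1,50,99],axis=0).round(3).tolist())
    top=p[p[:,2]>.143];print("top",len(top),cv2.minAreaRect((top[:,:2]*1000).astype(np.float32)),(np.percentile(top[:,2],50)))
    y=roi&cv2.inRange(hsv,(22,110,120),(35,255,255)).astype(bool)
    v,u=np.nonzero(y);q=plane(n,np.c_[u,v],0)[:,:2]*1000
    print("yellow",len(q),cv2.minAreaRect(q.astype(np.float32)),q.min(0),q.max(0))
    P=pts(n,d,roi);k=np.zeros_like(roi)
    st=roi&cv2.inRange(hsv,(0,0,20),(180,90,110)).astype(bool);ps=pts(n,d,st);ps=ps[(ps[:,2]>.012)&(ps[:,2]<.035)]
    if len(ps):print("stone",len(ps),cv2.minAreaRect((ps[:,:2]*1000).astype(np.float32)))
E
```

```text
scene 668 [[0.511, 0.037, 0.009], [0.579, 0.05, 0.065], [0.702, 0.069, 0.15]]
top 37 ((600.8623657226562, 48.399818420410156), (36.538169860839844, 180.58453369140625), 86.03746795654297) 0.14690611488723507
yellow 353 ((652.82275390625, 175.22509765625), (261.3335876464844, 227.9068145751953), 10.373327255249023) [506.26617936  42.40577002] [800.17303786 308.31435532]
stone 335 ((755.2876586914062, 44.53558349609375), (444.82366943359375, 256.81610107421875), 24.380247116088867)
side 521 [[0.447, -0.254, 0.007], [0.594, 0.051, 0.084], [0.705, 0.073, 0.151]]
top 40 ((606.0131225585938, 52.81182098388672), (39.326412200927734, 189.35401916503906), 89.28145599365234) 0.14701474496568728
yellow 131 ((625.8248291015625, 318.8441162109375), (261.1484069824219, 527.1235961914062), 10.419365882873535) [506.16942476  38.10063319] [795.53031152 570.21923204]
stone 360 ((781.1216430664062, 202.28146362304688), (620.2260131835938, 340.70233154296875), 61.29597854614258)
```

View pics/crop0.png

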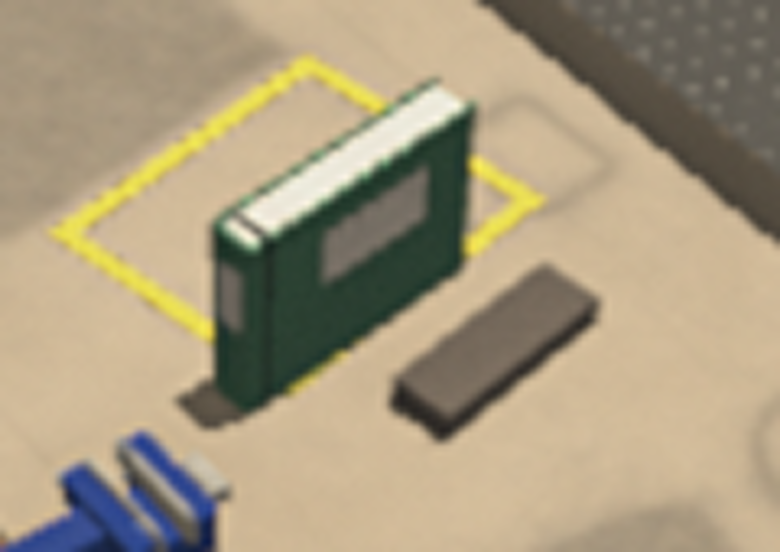

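The crop shows the full-size green catalogue, spine towards the robot. Its top corners are at crop (217,222), (268,243), (472,105) and (437,80), with the outline behind on the left and the stone on the right. Now its yaw from the corners.

Run:
```python
from h import *
f=lambda L:(np.array(L,float)+.5)/6.5-.5+[280,165]
T=plane("scene",f([(217,224),(268,245),(472,105),(437,80)]),.15)[:,:2]*1000
F=plane("scene",f([(217,397),(250,412),(463,268)]),0)[:,:2]*1000
S=plane("scene",f([(395,388),(440,420),(598,300),(545,265)]),.025)[:,:2]*1000
O=plane("scene",f([(52,232),(310,56),(547,200)]),0)[:,:2]*1000
for X in(T,F,S,O):
    print(X.round(0).tolist(),[round(float(np.degrees(np.arctan2(*(b-a)[::-1]))),1) for a,b in zip(X[:-1],X[1:])])
for n,box in(("scene",(310,170,360,225)),("side",(305,170,360,217))):
    im=cv2.imread(f"pics/{n}0.png");d=np.load(f"{n}0.npy");hsv=cv2.cvtColor(im,cv2.COLOR_BGR2HSV)
    x0,y0,x1,y1=box;roi=np.zeros(im.shape[:2],bool);roi[y0:y1,x0:x1]=1
    p=pts(n,d,roi);p=p[(p[:,2]>.03)&(p[:,2]<.135)&(p[:,0]>.5)&(p[:,0]<.72)&(p[:,1]>-.0)&(p[:,1]<.09)]
    r=p[p[:,0]>p[:,0].min()+.03]
    l=cv2.fitLine((r[:,:2]*1000).astype(np.float32),cv2.DIST_HUBER,0,.01,.01).ravel();print(n,len(r),l,np.degrees(np.arctan2(l[1],l[0])),np.percentile(r[:,0],[0,1,99,100]))
```

```text
[[512.0, 72.0], [526.0, 38.0], [708.0, 66.0], [705.0, 98.0]] [-66.8, 8.6, 95.0]
[[509.0, 69.0], [518.0, 46.0], [712.0, 69.0]] [-67.9, 6.7]
[[591.0, -10.0], [597.0, -49.0], [748.0, -26.0], [741.0, 20.0]] [-81.4, 8.7, 98.6]
[[507.0, 261.0], [761.0, 306.0], [801.0, 87.0]] [10.1, -79.6]
scene 539 [9.9185598e-01 1.2736429e-01 6.2354034e+02 5.3571606e+01] 7.317311 [0.53762365 0.54017189 0.7105754  0.71764076]
side 623 [9.9180943e-01 1.2772657e-01 6.2220392e+02 5.3502533e+01] 7.3382387 [0.53701399 0.53801776 0.71034673 0.71341017]
```

Catalogue centre is about (613,70) with yaw 7.3°. The outline centre is (653,175) with yaw 10.3°. That leaves about 58 mm to push along the outline's x, and +3° of squaring. First I turn and tilt the tool so the fingertips lead the push.

Emit:
{"name": "apply_moves", "arguments": {"series": [[[0, 0, 0], [0, 0, -0.113]], [[0, 0, 0], [0, 0, -0.113]], [[0, 0, 0], [0, 0, -0.113]], [[0, 0, 0], [0, 0, -0.113]], [[0, 0, 0], [0, 0, -0.113]], [[0, 0, 0], [0, -0.109, 0]], [[0, 0, 0], [0, -0.109, 0]], [[0, 0, 0], [0, -0.109, 0]], [[0, 0, 0], [0, -0.109, 0]], [[0, 0, 0], [0, 0, 0]]], "claw": 0.1}}

```text
t: 0.93
tool_pos: [0.2225, 0.5566, 0.4039]
orientation: [-0.25, 2.691, 0.054]
force: [-0.2, -0.4, -0.6]
opening: 0.0305
gripper_force: 0.0
```

```bash
cat >> h.py <<'E'
from scipy.spatial.transform import Rotation as Ro
A=np.radians(10.3);ox=np.array([np.cos(A),np.sin(A),0]);oy=np.array([-np.sin(A),np.cos(A),0]);oc=np.array([653.,175,0])
def tip():
    s=robot.read_state();R=Ro.from_rotvec(s['orientation']).as_matrix();t=s['tool_pos']*1000
    p=t+186*R[:,2]
    print('t',s['t'],'tcp',t.round(1),'tip',p.round(1),'tip in outline',round((p-oc)@ox,1),round((p-oc)@oy,1),'F',s['force'].round(1),'open',round(s['opening'],3))
    print('R',R.round(3).tolist());return R,p
def to(goal):
    R,p=tip();d=R.T@(np.array(goal)-p);print('tool shift',d.round(1),'rows>=',np.linalg.norm(d)/41.7)
E
python3 - <<'E'
from h import *
b=np.array([514,57.7,0]);g=b-50*ox;g[2]=240;to(g);g[2]=80;to(g);print(Ro.from_matrix(tip()[0]).as_matrix().T@[0,0,1],tip()[0].T@ox,tip()[0].T@oy)
E
```

```text
t 0.9333 tcp [222.5 556.6 403.9] tip [300.5 571.  235.6] tip in outline -276.0 452.7 F [-0.2 -0.4 -0.6] open 0.031
R [[-0.889, -0.184, 0.419], [-0.167, 0.983, 0.077], [-0.427, -0.001, -0.904]]
tool shift [ -60.7 -543.6   24.5] rows>= 13.129884000825841
t 0.9333 tcp [222.5 556.6 403.9] tip [300.5 571.  235.6] tip in outline -276.0 452.7 F [-0.2 -0.4 -0.6] open 0.031
R [[-0.889, -0.184, 0.419], [-0.167, 0.983, 0.077], [-0.427, -0.001, -0.904]]
tool shift [   7.6 -543.4  169.3] rows>= 13.649634718734422
t 0.9333 tcp [222.5 556.6 403.9] tip [300.5 571.  235.6] tip in outline -276.0 452.7 F [-0.2 -0.4 -0.6] open 0.031
R [[-0.889, -0.184, 0.419], [-0.167, 0.983, 0.077], [-0.427, -0.001, -0.904]]
t 0.9333 tcp [222.5 556.6 403.9] tip [300.5 571.  235.6] tip in outline -276.0 452.7 F [-0.2 -0.4 -0.6] open 0.031
R [[-0.889, -0.184, 0.419], [-0.167, 0.983, 0.077], [-0.427, -0.001, -0.904]]
t 0.9333 tcp [222.5 556.6 403.9] tip [300.5 571.  235.6] tip in outline -276.0 452.7 F [-0.2 -0.4 -0.6] open 0.031
R [[-0.889, -0.184, 0.419], [-0.167, 0.983, 0.077], [-0.427, -0.001, -0.904]]
[-0.42652831 -0.00125367 -0.90447334] [-0.90445834 -0.00533279  0.42652863] [-0.0053581   0.99998499  0.00114069]
```

Emit:
{"name": "apply_moves", "arguments": {"series": [[[-4, -32, 1.5], [0, 0, 0]], [[-4, -32, 1.5], [0, 0, 0]], [[-4, -32, 1.5], [0, 0, 0]], [[-4, -32, 1.5], [0, 0, 0]], [[-4, -32, 1.5], [0, 0, 0]], [[-4, -32, 1.5], [0, 0, 0]], [[-4, -32, 1.5], [0, 0, 0]], [[-4, -32, 1.5], [0, 0, 0]], [[-4, -32, 1.5], [0, 0, 0]], [[-4, -32, 1.5], [0, 0, 0]], [[-4, -32, 1.5], [0, 0, 0]], [[-4, -32, 1.5], [0, 0, 0]]]}}

```text
t: 1.93
tool_pos: [0.3435, 0.1874, 0.4088]
orientation: [-0.249, 2.698, 0.059]
force: [0.8, 0.6, -0.4]
opening: 0.0092
gripper_force: 0.0
```

Emit:
{"name": "apply_moves", "arguments": {"series": [[[-3, -32, 1.5], [0, 0, 0]], [[-3, -32, 1.5], [0, 0, 0]], [[-3, -32, 1.5], [0, 0, 0]], [[-3, -32, 1.5], [0, 0, 0]], [[0, -31, 0.5], [0, 0, 0]], [[0, 0, 0], [0, 0, 0]], [[0, 0, 0], [0, 0, 0]]]}}

```text
t: 2.52
tool_pos: [0.3862, 0.033, 0.408]
orientation: [-0.241, 2.697, 0.057]
force: [-0.4, 0.3, -0.3]
opening: 0.0093
gripper_force: 0.0
```

Run:
```python
from h import *
b=np.array([514,57.7,0]);g=b-50*ox;g[2]=80;to(g)
im,d=robot.read_camera("scene");cv2.imwrite("pics/s1.png",im[100:300,180:440].repeat(3,0).repeat(3,1))
```

```text
t 2.5167 tcp [386.2  33.  408. ] tip [463.3  47.4 239.3] tip in outline -209.5 -91.6 F [-0.4  0.3 -0.3] open 0.009
R [[-0.893, -0.178, 0.414], [-0.16, 0.984, 0.077], [-0.421, 0.003, -0.907]]
tool shift [ 65.6   0.6 145.2] rows>= 3.8199908334438466
```

View pics/s1.png

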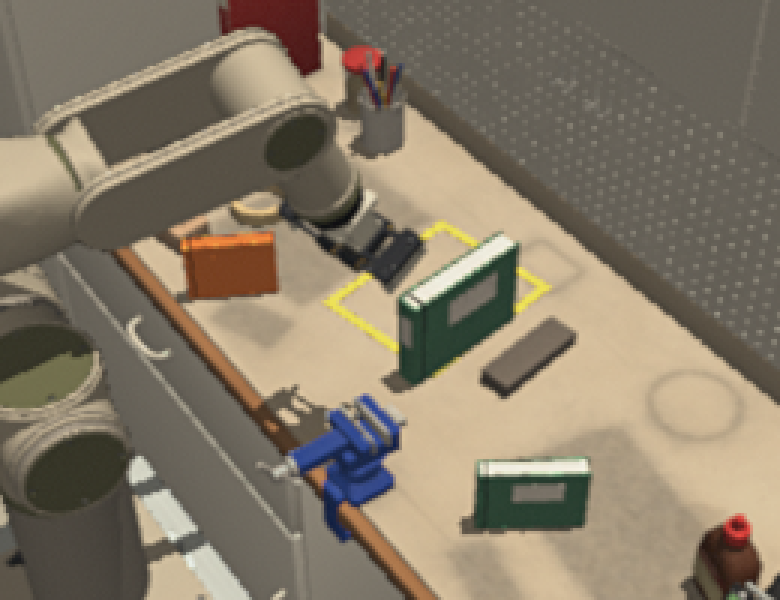

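The gripper is at crop (390,250), high in front of the catalogue at (460,310). All is clear, so I descend, with the tip 50 mm short of the spine.

Emit:
{"name": "apply_moves", "arguments": {"series": [[[11, 0, 24], [0, 0, 0]], [[11, 0, 24], [0, 0, 0]], [[11, 0, 24], [0, 0, 0]], [[11, 0, 24], [0, 0, 0]], [[11, 0, 24], [0, 0, 0]], [[11, 0, 25], [0, 0, 0]], [[0, 0, 0], [0, 0, 0]], [[0, 0, 0], [0, 0, 0]]]}}

```text
t: 3.23
tool_pos: [0.3865, 0.0365, 0.2474]
orientation: [-0.251, 2.699, 0.058]
force: [0.3, 0.3, 0.8]
opening: 0.0094
gripper_force: 0.0
```

Run:
```python
from h import *
R,p=tip()
for k in(35,45):print(R.T@(k*ox))
```

```text
t 3.2333 tcp [386.5  36.5 247.4] tip [463.   51.3  78.5] tip in outline -209.1 -87.7 F [0.3 0.3 0.8] open 0.009
R [[-0.893, -0.185, 0.411], [-0.167, 0.983, 0.08], [-0.419, 0.002, -0.908]]
[-31.78512051  -0.22375865  14.65114487]
[-40.86658352  -0.28768969  18.83718626]
```

Emit:
{"name": "apply_moves", "arguments": {"series": [[[-5.4, -0.8, 2.5], [0, 0, 0]], [[-5.4, -0.8, 2.5], [0, 0, 0]], [[-5.4, -0.8, 2.5], [0, 0, 0]], [[-5.4, -0.8, 2.5], [0, 0, 0]], [[-5.4, -0.8, 2.5], [0, 0, 0]], [[-5.4, -0.8, 2.5], [0, 0, 0]], [[-2.7, 0, 1.25], [0, 0, 0]], [[-2.7, 0, 1.25], [0, 0, 0]], [[-2.7, 0, 1.25], [0, 0, 0]], [[-2.7, 0, 1.25], [0, 0, 0]], [[-2.7, 0, 1.25], [0, 0, 0]], [[-2.7, 0, 1.25], [0, 0, 0]]]}}

```text
t: 4.23
tool_pos: [0.4414, 0.0401, 0.2497]
orientation: [-0.248, 2.696, 0.055]
force: [-8.7, -1.8, 8.7]
opening: 0.0095
gripper_force: 4.6
```

Emit:
{"name": "apply_moves", "arguments": {"series": [[[-2.7, 0, 1.25], [0, 0, 0]], [[-2.7, 0, 1.25], [0, 0, 0]], [[-2.7, 0, 1.25], [0, 0, 0]], [[-2.7, 0, 1.25], [0, 0, 0]], [[-2.7, 0, 1.25], [0, 0, 0]], [[-2.7, 0, 1.25], [0, 0, 0]], [[-2.7, 0, 1.25], [0, 0, 0]], [[-2.7, 0, 1.25], [0, 0, 0]], [[0, 0, 0], [0, 0, 0]]]}}

```text
t: 4.98
tool_pos: [0.4649, 0.0445, 0.2496]
orientation: [-0.248, 2.695, 0.055]
force: [-3.8, 0.0, 2.4]
opening: 0.0092
gripper_force: 1.8
```

```bash
cat >> h.py <<'E'
def book(name):
    for n,box in(("scene",(300,160,380,230)),("side",(300,165,375,220))):
        im,d=robot.read_camera(n)
        if n=="scene":cv2.imwrite(f"pics/{name}.png",im[110:270,220:420].repeat(4,0).repeat(4,1)[:600])
        hsv=cv2.cvtColor(im,cv2.COLOR_BGR2HSV);x0,y0,x1,y1=box;roi=np.zeros(im.shape[:2],bool);roi[y0:y1,x0:x1]=1
        g=roi&cv2.inRange(hsv,(55,60,20),(95,255,255)).astype(bool)
        p=pts(n,d,g)*1000;p=p[(p[:,2]>30)&(p[:,2]<135)&(p[:,1]>0)&(p[:,1]<120)]
        q=np.c_[(p-oc)@ox,(p-oc)@oy];r=q[q[:,0]>q[:,0].min()+30]
        l=cv2.fitLine(r.astype(np.float32),cv2.DIST_HUBER,0,.01,.01).ravel()
        print(n,len(r),'rel yaw',np.degrees(np.arctan(l[1]/l[0])).round(1),'right cover at',l[2:].round(1),'x range',np.percentile(q[:,0],[1,99]).round(1))
E
python3 - <<'E'
from h import *
tip();book("s2")
E
```

```text
t 4.9833 tcp [464.9  44.5 249.6] tip [542.2  58.9  81. ] tip in outline -129.8 -94.4 F [-3.8  0.   2.4] open 0.009
R [[-0.891, -0.183, 0.415], [-0.166, 0.983, 0.077], [-0.422, -0.0, -0.906]]
scene 228 rel yaw -1.3 right cover at [   4.6 -111.4] x range [-119.4   68.1]
side 336 rel yaw -1.1 right cover at [ -12.1 -110.9] x range [-121.4   73.5]
```

View pics/s2.png

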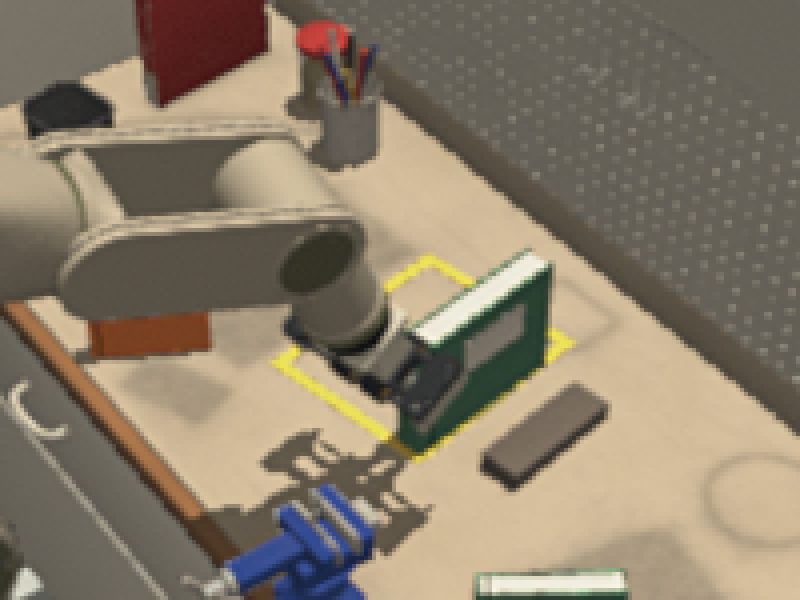

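The catalogue is upright and nearly square (-1.2°), near end at about outline x −122. I push the remaining 22 mm and then back off.

Emit:
{"name": "apply_moves", "arguments": {"series": [[[-2.5, 0, 1.15], [0, 0, 0]], [[-2.5, 0, 1.15], [0, 0, 0]], [[-2.5, 0, 1.15], [0, 0, 0]], [[-2.5, 0, 1.15], [0, 0, 0]], [[-2.5, 0, 1.15], [0, 0, 0]], [[-2.5, 0, 1.15], [0, 0, 0]], [[-2.5, 0, 1.15], [0, 0, 0]], [[-2.5, 0, 1.15], [0, 0, 0]], [[0, 0, 0], [0, 0, 0]], [[0, 0, 0], [0, 0, 0]]]}}

```text
t: 5.92
tool_pos: [0.4862, 0.0485, 0.2492]
orientation: [-0.248, 2.695, 0.055]
force: [-3.3, -1.6, 3.2]
opening: 0.009
gripper_force: 1.7
```

Run:
```python
from h import *
tip();book("s3")
```

```text
t 5.9167 tcp [486.2  48.5 249.2] tip [563.5  62.8  80.6] tip in outline -108.1 -94.4 F [-3.3 -1.6  3.2] open 0.009
R [[-0.891, -0.182, 0.415], [-0.165, 0.983, 0.077], [-0.422, 0.0, -0.906]]
scene 214 rel yaw -0.5 right cover at [  29.3 -109.6] x range [-100.6   88.7]
side 336 rel yaw 0.2 right cover at [  10.5 -109.4] x range [-96.6  94.6]
```

Square, centred, and standing. I back off, rise and set the tool upright.

Emit:
{"name": "apply_moves", "arguments": {"series": [[[5.5, 0, -2.5], [0, 0, 0]], [[10.9, 0, -5], [0, 0, 0]], [[10.9, 0, -5], [0, 0, 0]], [[10.9, 0, -5], [0, 0, 0]], [[-8.4, 0, -18.1], [0, 0, 0]], [[-8.4, 0, -18.1], [0, 0, 0]], [[-8.4, 0, -18.1], [0, 0, 0]], [[-8.4, 0, -18.1], [0, 0, 0]], [[-8.4, 0, -18.1], [0, 0, 0]], [[-8.4, 0, -18.1], [0, 0, 0]], [[0, 0, 0], [0, 0, 0]]]}}

```text
t: 6.93
tool_pos: [0.4455, 0.0406, 0.3732]
orientation: [-0.247, 2.688, 0.053]
force: [0.5, -0.8, 0.4]
opening: 0.0091
gripper_force: 0.0
```

Emit:
{"name": "apply_moves", "arguments": {"series": [[[0, 0, 0], [0, 0.109, 0]], [[0, 0, 0], [0, 0.109, 0]], [[0, 0, 0], [0, 0.109, 0]], [[0, 0, 0], [0, 0.109, 0]], [[0, 0, 0], [0, 0, 0]], [[0, 0, 0], [0, 0, 0]]]}}

```text
t: 7.43
tool_pos: [0.4449, 0.0408, 0.367]
orientation: [-0.288, 3.128, 0.001]
force: [-0.5, 1.0, -0.8]
opening: 0.0089
gripper_force: 0.0
```

Run:
```python
from h import *
g=oc+0*ox-160*oy;g[2]=190;to(g);g[2]=115;to(g)
```

```text
t 7.4333 tcp [444.9  40.8 367. ] tip [445.  41. 181.] tip in outline -228.6 -94.7 F [-0.5  1.  -0.8] open 0.009
R [[-0.983, -0.183, 0.001], [-0.183, 0.983, 0.001], [-0.001, 0.001, -1.0]]
tool shift [-228.4  -66.2   -8.8] rows>= 5.706242081226804
t 7.4333 tcp [444.9  40.8 367. ] tip [445.  41. 181.] tip in outline -228.6 -94.7 F [-0.5  1.  -0.8] open 0.009
R [[-0.983, -0.183, 0.001], [-0.183, 0.983, 0.001], [-0.001, 0.001, -1.0]]
tool shift [-228.3  -66.3   66.2] rows>= 5.917915199045563
```

Emit:
{"name": "apply_moves", "arguments": {"series": [[[0, -22, 0], [0, 0, 0]], [[0, -22, -3], [0, 0, 0]], [[0, -22, -3], [0, 0, 0]], [[-25.4, 0, 0], [0, 0, 0]], [[-25.4, 0, 0], [0, 0, 0]], [[-25.4, 0, 0], [0, 0, 0]], [[-25.4, 0, 0], [0, 0, 0]], [[-25.4, 0, 0], [0, 0, 0]], [[-25.4, 0, 0], [0, 0, 0]], [[-25.4, 0, 0], [0, 0, 0]], [[-25.4, 0, 0], [0, 0, 0]], [[-25.4, 0, 0], [0, 0, 0]]]}}

```text
t: 8.43
tool_pos: [0.6822, 0.0176, 0.3744]
orientation: [-0.287, 3.124, 0.001]
force: [0.2, -0.8, 1.6]
opening: 0.0092
gripper_force: 0.0
```

Emit:
{"name": "apply_moves", "arguments": {"series": [[[0, 0, 18], [0, 0, 0]], [[0, 0, 18], [0, 0, 0]], [[0, 0, 18], [0, 0, 0]], [[0, 0, 18], [0, 0, 0]], [[0, 0, 0], [0, 0, 0]], [[0, 0, 0], [0, 0, 0]]]}}

```text
t: 8.93
tool_pos: [0.6806, 0.0173, 0.3013]
orientation: [0.287, -3.128, -0.001]
force: [-0.2, 0.8, -0.2]
opening: 0.0094
gripper_force: 0.0
```

Run:
```python
from h import *
tip();book("s4")
```

```text
t 8.9333 tcp [680.6  17.3 301.3] tip [680.5  17.4 115.3] tip in outline -1.1 -159.9 F [-0.2  0.8 -0.2] open 0.009
R [[-0.983, -0.182, -0.0], [-0.182, 0.983, 0.001], [0.0, 0.001, -1.0]]
scene 202 rel yaw -0.3 right cover at [ -25.8 -109.1] x range [-101.8   49.3]
side 260 rel yaw -0.0 right cover at [  14.9 -109.6] x range [-98.9  95.1]
```

View pics/s4.png

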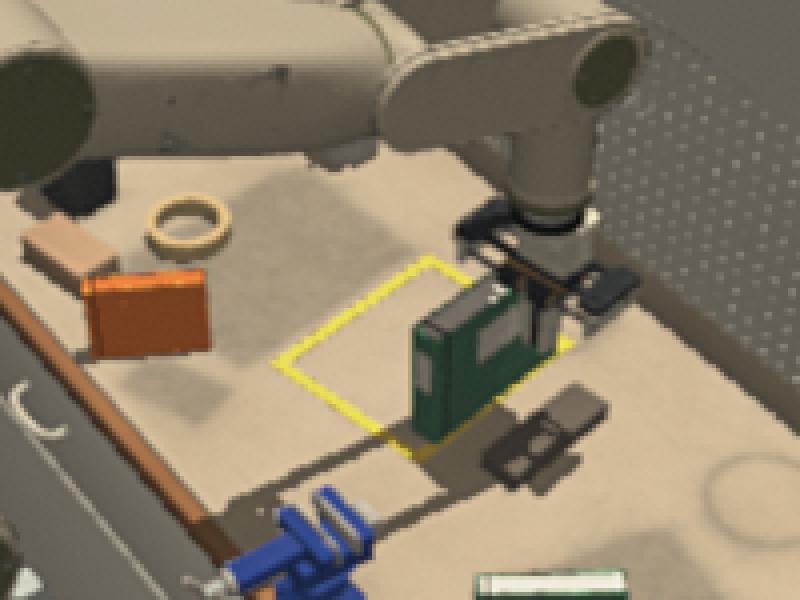

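The catalogue stands squarely beside the outline with the closed fingers on its right, at crop (540,310). I now push it sideways near the top.

Emit:
{"name": "apply_moves", "arguments": {"series": [[[0, 5, 0], [0, 0, 0]], [[0, 5, 0], [0, 0, 0]], [[0, 5, 0], [0, 0, 0]], [[0, 5, 0], [0, 0, 0]], [[0, 3, 0], [0, 0, 0]], [[0, 3, 0], [0, 0, 0]], [[0, 3, 0], [0, 0, 0]], [[0, 3, 0], [0, 0, 0]], [[0, 3, 0], [0, 0, 0]], [[0, 3, 0], [0, 0, 0]], [[0, 3, 0], [0, 0, 0]], [[0, 3, 0], [0, 0, 0]]]}}

```text
t: 10.03
tool_pos: [0.6734, 0.0608, 0.3024]
orientation: [-0.287, 3.128, -0.0]
force: [-0.2, -1.0, 0.5]
opening: 0.0094
gripper_force: 0.4
```

Emit:
{"name": "apply_moves", "arguments": {"series": [[[0, 3, 0], [0, 0, 0]], [[0, 3, 0], [0, 0, 0]], [[0, 3, 0], [0, 0, 0]], [[0, 3, 0], [0, 0, 0]], [[0, 3, 0], [0, 0, 0]], [[0, 3, 0], [0, 0, 0]], [[0, 0, 0], [0, 0, 0]], [[0, 0, 0], [0, 0, 0]], [[0, 0, 0], [0, 0, 0]], [[0, 0, 0], [0, 0, 0]]]}}

```text
t: 10.87
tool_pos: [0.6701, 0.0782, 0.3023]
orientation: [0.287, -3.128, 0.0]
force: [-0.3, 1.0, -0.7]
opening: 0.0091
gripper_force: 0.0
```

Run:
```python
from h import *
tip()
im,d=robot.read_camera("scene");cv2.imwrite("pics/s5.png",im[110:260,220:420].repeat(4,0).repeat(4,1))
```

```text
t 10.8667 tcp [670.1  78.2 302.3] tip [670.1  78.2 116.3] tip in outline -0.5 -98.3 F [-0.3  1.  -0.7] open 0.009
R [[-0.983, -0.182, -0.0], [-0.182, 0.983, -0.0], [0.0, -0.0, -1.0]]
```

View pics/s5.png

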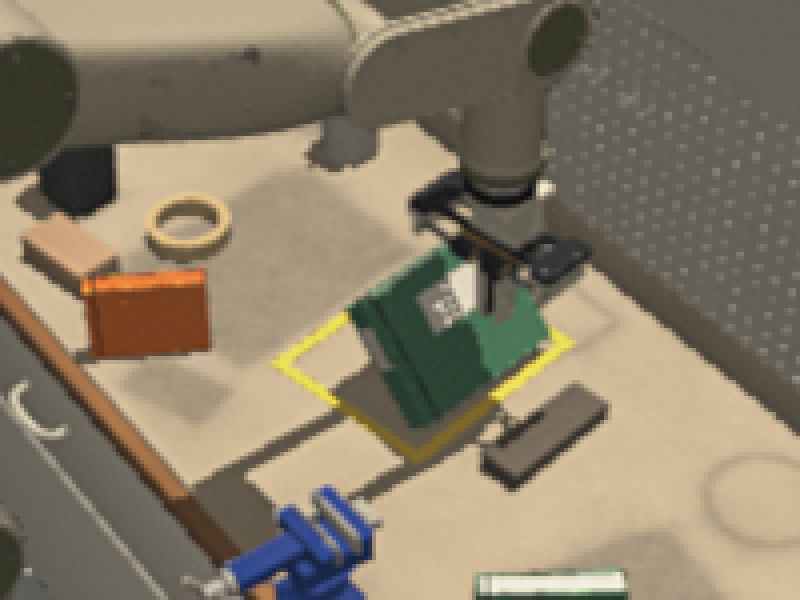

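The catalogue is mid-fall into the outline, clear of the fingers. I let it settle and move up and away.

Emit:
{"name": "apply_moves", "arguments": {"series": [[[0, 0, 0], [0, 0, 0]], [[0, -10, 0], [0, 0, 0]], [[0, -20, -10], [0, 0, 0]], [[0, -30, -10], [0, 0, 0]], [[0, -30, -10], [0, 0, 0]], [[0, -30, -10], [0, 0, 0]], [[0, -30, 0], [0, 0, 0]], [[0, -20, 0], [0, 0, 0]], [[0, 0, 0], [0, 0, 0]], [[0, 0, 0], [0, 0, 0]], [[0, 0, 0], [0, 0, 0]], [[0, 0, 0], [0, 0, 0]]]}}

```text
t: 11.92
tool_pos: [0.7009, -0.0878, 0.3421]
orientation: [0.289, -3.128, -0.001]
force: [0.8, 0.3, -0.2]
opening: 0.0095
gripper_force: 0.0
```

Run:
```python
from h import *
tip()
im,d=robot.read_camera("scene");cv2.imwrite("pics/s6.png",im[110:260,220:420].repeat(4,0).repeat(4,1))
p=pts("scene",d,np.ones(d.shape,bool))*1000
q=np.c_[(p-oc)@ox,(p-oc)@oy,p[:,2]]
k=(abs(q[:,0])<150)&(abs(q[:,1])<130)&(q[:,2]>28)&(q[:,2]<50);print(np.percentile(q[k],[1,50,99],axis=0).round(1),cv2.minAreaRect(q[k][:,:2].astype(np.float32)))
```

```text
t 11.9167 tcp [700.9 -87.8 342.1] tip [700.9 -87.7 156.1] tip in outline 0.1 -267.1 F [ 0.8  0.3 -0.2] open 0.01
R [[-0.983, -0.183, -0.0], [-0.183, 0.983, 0.0], [0.0, 0.0, -1.0]]
[[-100.2  -72.8   29.1]
 [  -5.8   -0.8   37.4]
 [ 100.    78.2   46.6]] ((0.011993408203125, 2.3704757690429688), (159.00804138183594, 209.8076934814453), 88.68994903564453)
```

View pics/s6.png

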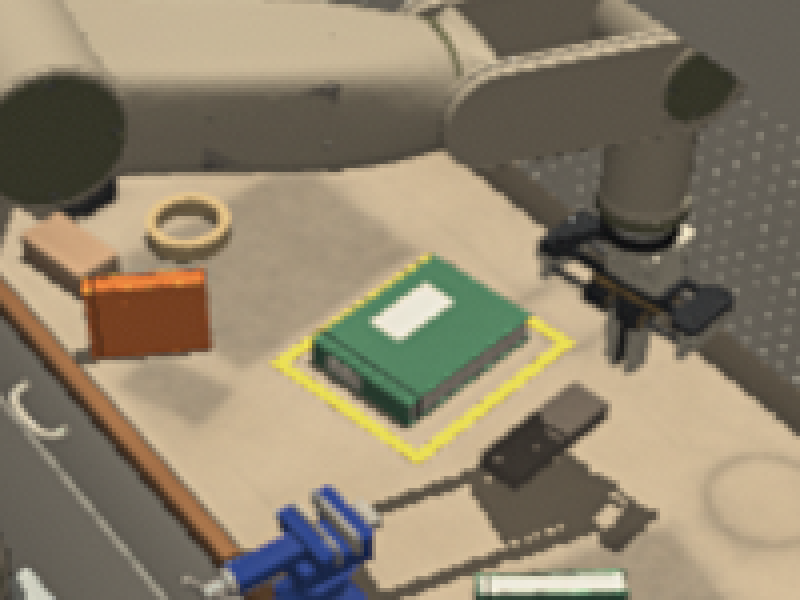

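The catalogue lies flat at crop (420,340), inside the tape with about 30 mm clear all round. The stone at (545,435) has not moved, and the arm touches nothing.

```bash
python3 -c "
from plant import robot
print(robot.close_job())"
```

```text
the job is handed in; nothing more can be done
None
```

The job is handed in at about 12 s: the catalogue was pushed square alongside the outline while standing, then tipped, and now lies flat inside the tape with about 30 mm to spare; nothing else in view moved.

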